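Tap three capped bolts, hold the loose one's cap open

TASK

One of the three capped bolts on the sieve shaker's grey hold-down strip is loose. Tap all three caps on top, one after the other from left to right as the robot sees them, firmly enough to feel which bolt gives way and sinks; then lift that bolt's hinged cap by its tab, past 45 degrees, and finish while still holding it open with the fingers. Leave the other two caps shut and do not shift the things lying around.

Things in the scene. Friction and masses are not known exactly. Their poses are not given: they have to be found in the camera images.
- strip: grey metal hold-down strip of a sieve shaker, fixed to the bench, 100 x 370 x 18 mm; origin at the centre of its underside on the bench; x across it, away from the robot, y along it to the robot's left, z up. Three identical capped bolts stand in a row along its middle, 120 mm apart, at y = +120 (left), 0 (middle) and -120 mm (right). Its yaw differs from start to start by up to about 15 degrees
- bolt_a: fixed steel washer (48 mm across) of one of the three identical capped bolts; origin at its underside on the strip's top, 18 mm above the bench, on the bolt's axis; axes as the strip's. Which of the three places it has varies; which bolt is loose cannot be seen before the tap
- top_a (a point): centre of the flat top of that bolt's round aluminium cap (39 mm across, 18 mm tall), the spot to tap; 65 mm above the bench at the start
- tab_a (a point): grip point in the straight lifting tab of that cap: a bar 12 mm thick (along the strip), 12 mm tall, sticking out 34 mm from the cap towards the robot; the point is 12 mm from its free end, half-way up, 42 mm in front of the bolt's axis, 59 mm above the bench at the start. Fingers fit down both sides of it, the strip's top lies 41 mm below it
- pin_a (a point): hinge pin of that cap, 26 mm behind the bolt's axis and 56 mm above the bench at the start; its axis runs along the strip's y; 68 mm from the tab point
- play_a (a joint): how far that bolt, with cap and hinge, is pushed down, in m: 0 at rest. A tight bolt stays within 1 mm under a tap (0 to 20 N); the loose one gives way at about 2 N, sinks 8 mm to its stop if pushed on, stays down when let go, and comes up again only if pulled with over 20 N. Cap, tab and hinge pin sink with it
- cap_a (a joint): opening angle of that cap in rad: 0 shut, up to 1.4 nearly upright; the tab rises and moves away from the robot; it weighs 60 g and falls shut by itself when not held
- bolt_b: fixed steel washer (48 mm across) of one of the three identical capped bolts; origin at its underside on the strip's top, 18 mm above the bench, on the bolt's axis; axes as the strip's. Which of the three places it has varies; which bolt is loose cannot be seen before the tap
- top_b (a point): centre of the flat top of that bolt's round aluminium cap (39 mm across, 18 mm tall), the spot to tap; 65 mm above the bench at the start
- tab_b (a point): grip point in the straight lifting tab of that cap: a bar 12 mm thick (along the strip), 12 mm tall, sticking out 34 mm from the cap towards the robot; the point is 12 mm from its free end, half-way up, 42 mm in front of the bolt's axis, 59 mm above the bench at the start. Fingers fit down both sides of it, the strip's top lies 41 mm below it
- pin_b (a point): hinge pin of that cap, 26 mm behind the bolt's axis and 56 mm above the bench at the start; its axis runs along the strip's y; 68 mm from the tab point
- play_b (a joint): how far that bolt, with cap and hinge, is pushed down, in m: 0 at rest. A tight bolt stays within 1 mm under a tap (0 to 20 N); the loose one gives way at about 2 N, sinks 8 mm to its stop if pushed on, stays down when let go, and comes up again only if pulled with over 20 N. Cap, tab and hinge pin sink with it
- cap_b (a joint): opening angle of that cap in rad: 0 shut, up to 1.4 nearly upright; the tab rises and moves away from the robot; it weighs 60 g and falls shut by itself when not held
- bolt_c: fixed steel washer (48 mm across) of one of the three identical capped bolts; origin at its underside on the strip's top, 18 mm above the bench, on the bolt's axis; axes as the strip's. Which of the three places it has varies; which bolt is loose cannot be seen before the tap
- top_c (a point): centre of the flat top of that bolt's round aluminium cap (39 mm across, 18 mm tall), the spot to tap; 65 mm above the bench at the start
- tab_c (a point): grip point in the straight lifting tab of that cap: a bar 12 mm thick (along the strip), 12 mm tall, sticking out 34 mm from the cap towards the robot; the point is 12 mm from its free end, half-way up, 42 mm in front of the bolt's axis, 59 mm above the bench at the start. Fingers fit down both sides of it, the strip's top lies 41 mm below it
- pin_c (a point): hinge pin of that cap, 26 mm behind the bolt's axis and 56 mm above the bench at the start; its axis runs along the strip's y; 68 mm from the tab point
- play_c (a joint): how far that bolt, with cap and hinge, is pushed down, in m: 0 at rest. A tight bolt stays within 1 mm under a tap (0 to 20 N); the loose one gives way at about 2 N, sinks 8 mm to its stop if pushed on, stays down when let go, and comes up again only if pulled with over 20 N. Cap, tab and hinge pin sink with it
- cap_c (a joint): opening angle of that cap in rad: 0 shut, up to 1.4 nearly upright; the tab rises and moves away from the robot; it weighs 60 g and falls shut by itself when not held
- tin: small round aluminium moisture tin, 67 mm across, 44 mm tall, stands loose behind the strip; origin at the centre of its underside; a bystander, leave it alone
- tin_far: second such moisture tin, farther off; a bystander
- driver: screwdriver, 206 mm long, 25 mm thick, lies loose in front of the strip; a bystander
- brush: wooden sieve brush, 175 mm long, 31 mm thick, lies loose; a bystander
- tape: roll of tape, 103 mm across, 25 mm tall, lies loose; a bystander

How it is judged:
By the outcome, as a careful person would: the job done as asked, in the order asked, and still so for the second after the job is handed in, while the arm keeps its last pose, push and grip.
It also fails if it takes over 46 s, if anything falls off the work surface, if the arm or the gripper's body presses on something with over 40 N, if the wrist force passes 120 N, or if a joint passes its speed limit or range.

ROBOT

A 6-joint arm with a two-finger parallel gripper is mounted at the origin on a cart in front of the work surface, level with it; the furniture and walls round the work are solid. World frame = base frame: x ahead of the robot, y to its left, z up, the work surface at z = 0. Lengths are in mm, angles in rad, forces in N, time in s.
With the tool pointing down it reaches from about 325 to 900 mm from the base axis. Payload 3.5 kg.
Tool frame: the origin (TCP) lies between the finger pads; the fingertips stand 17 mm ahead of it and the grasp point (between the pads) lies 2 mm behind it; x points along the fingers, y is the direction in which the jaws open and shut, and the axes are right-handed (so a half turn about x gives the same grasp; the last joint's range is limited). The gripper opens to 85 mm and grips with 20 to 120 N. Pads are 22 mm wide; open, the fingers measure 114 mm over their backs; the gripper's body (76 mm by 85 mm) begins 54 mm behind the grasp point. The pads swing forward as they close: fully open they stand 13 mm farther back than shut.
Start: joints at [1.089, 0.276, -0.026, 1.268, 0, 1.467], TCP at [231.135, 580.688, 248.313] pointing down, gripper open.
Joint ranges: [-3.12, 3.12], [-0.85, 1.88], [-1.08, 1.24], [-1.95, 2.15], [-1.57, 1.53], [-3.14, 3.14]. Speed limits (rad/s): [2.57, 2.57, 3.14, 3.14, 3.14, 3.14].

INTERFACE

Orientations are given as a unit quaternion [w, x, y, z].
In Python, from cell import sensors, viewer, bot gives the robot as it stands.
- The arm moves only by the tool apply_moves, never from a script. Its argument "targets" is a list of rows, each a list of 5 numbers: the shift along the tool's x, y, z in mm, then the turn about the tool's x in degrees, then the finger opening in mm, from 0 to 85.4. In form: [[x, y, z, twist, jaw], ...]. A call has 1 to 5 rows; each row is the pose to reach, as a shift and turn from the pose commanded when the call began, along the tool's axes at that moment; what a row does not reach only later rows make up. A row lasts 1/8 s, in which the tool goes at most 62.5 mm and 10.7 degrees, less where a joint would pass 70% of its speed; a pose out of reach is approached as far as the arm can. A call with a gripper value outside its range is refused whole. The fingers move at their own pace and stop on an object; "force" is the grip in N (left out, the last holds). Time passes only in rows, so rows that repeat a pose let the fingers close. It gives the time, the measured TCP pose, the force and the opening at its end, in the units of the state.
- sensors.observe(): the state, without advancing time (a new reading comes with each control period).
- viewer.read_camera(name): name is "side" or "top"; returns the picture (384x512x3 uint8, blue, green, red); there is no depth.
- viewer.get_calibration(name): a dict with "fx", "fy", "cx", "cy" (pixels), "k1" (the pictures are not rectified: a ray, as slopes to the right and down, at radius r is drawn at 1 + k1 r^2 times it, then the intrinsics apply), "rvec" (rotation vector, rad) and "tvec" (3), from world to camera coordinates, as OpenCV has them. Camera axes: x right, y down, z forward; pixel columns grow to the right and rows downward; lengths in mm; the calibration is good to about 2 mm. A picture is of the moment at which its call begins. get_calibration takes no time and is no camera call.
- bot.close_job(): hands the job in, once; it reports no verdict.
The state is a dict: "t": time; "joint_pos": joint angles; "dq": joint speeds; "joint_efforts": joint torques, N m; "tool_pos": TCP position; "tcp_rot": TCP orientation; "ft_force": force on the tool from outside, world axes, zero at the start; "moment": the same for the moment, N m; "opening": finger opening in mm.
Only numpy, scipy, OpenCV 4.12 (cv2) and the standard library are available. Lean on these libraries where they do the work, as an engineer would, in place of code of your own. Each camera call takes 0.05 s, during which the arm holds its last target.

## Working session

There is one attempt and no reset: what is moved stays moved. The work goes in short steps, Python scripts to look and compute and a tool call to move; the robot and the scene stay as the last step left them, time stands still between calls to the robot, and variables do not carry over. Pictures are saved under pics/ and viewed, and the job is handed in when it is done.

Besides the shell and the picture viewer there is one more tool, called as a command line: name --pt "numbers of a row" for each row, then --argument value for the rest. apply_moves: Moves the arm, as the interface text tells. Its arguments: {"type":"object","properties":{"targets":{"type":"array","items":{"type":"array","items":{"type":"number"}}},"force":{"type":"number"}},"required":["targets"]}

```bash
ls; mkdir -p pics; python3 - <<'E'
from cell import sensors, viewer, bot
import cv2
print(sensors.observe())
for n in("side","top"):
    print(n,viewer.get_calibration(n)); cv2.imwrite(f"pics/{n}0.png",viewer.read_camera(n))
E
```

```text
pics
{'t': 0.0, 'joint_pos': array([ 1.08860063e+00,  2.77183237e-01, -2.79086936e-02,  1.26800938e+00,
        2.22999944e-06,  1.46737255e+00]), 'dq': array([-6.27890646e-04, -2.04085011e-03,  3.05779043e-03, -2.09824895e-05,
       -2.76727323e-04,  1.72127669e-03]), 'joint_efforts': array([ 1.36338394e-04, -4.45512593e+01,  2.95198900e+01,  1.63619482e-02,
       -8.80231005e-05,  1.41526620e-06]), 'tool_pos': array([230.78245643, 580.01751606, 247.1153752 ]), 'tcp_rot': array([ 0.69422728,  0.13233689,  0.69469924, -0.13389693]), 'ft_force': array([-0.74350514, -0.36137482,  0.70511424]), 'moment': array([-0.03663109, -0.0487948 , -0.00862477]), 'opening': 85.42378793791893}
side {'fx': 432.6145172965854, 'fy': 432.6145172965854, 'cx': 256.71770645746045, 'cy': 191.32710415672352, 'k1': 0.004886158552933717, 'rvec': array([ 2.25053691, -0.32874538,  0.14412733]), 'tvec': array([-438.50800506,  320.70399746,  859.3407762 ])}
top {'fx': 379.7565436373516, 'fy': 379.7565436373516, 'cx': 257.6457214928799, 'cy': 189.58711684358047, 'k1': 0.003132436700956577, 'rvec': array([ 2.24462737, -1.96094258,  0.2071188 ]), 'tvec': array([188.42671117, 573.29154454, 951.53472792])}
```

View pics/side0.png

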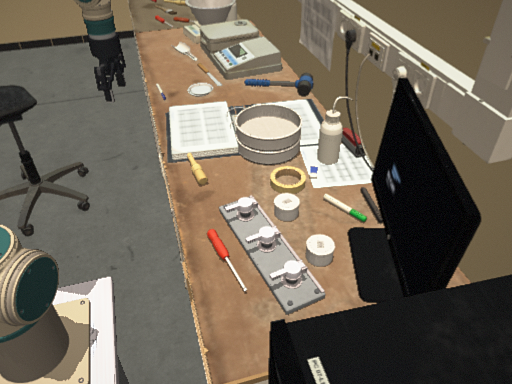

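View pics/top0.png

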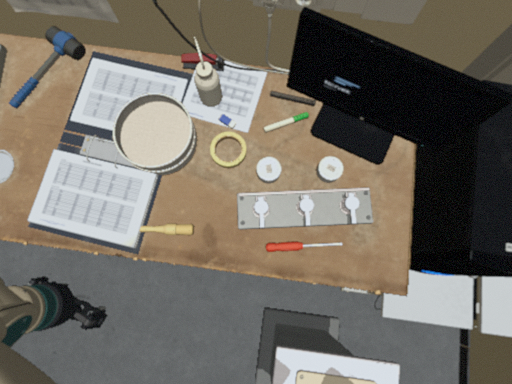

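The side view shows the strip running from (245,205) to (305,300), with caps at about (245,206), (267,236) and (293,272). In the top view the caps are at about (261,205), (306,204) and (352,201). I'll enlarge both.

```bash
python3 - <<'E'
import cv2
a=cv2.imread("pics/top0.png")[175:260,225:385]; cv2.imwrite("pics/top0z.png",cv2.resize(a,None,fx=5,fy=5,interpolation=cv2.INTER_CUBIC))
a=cv2.imread("pics/side0.png")[190:315,205:335]; cv2.imwrite("pics/side0z.png",cv2.resize(a,None,fx=4.7,fy=4.7,interpolation=cv2.INTER_CUBIC))
E
```

```text
(no output)
```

View pics/top0z.png

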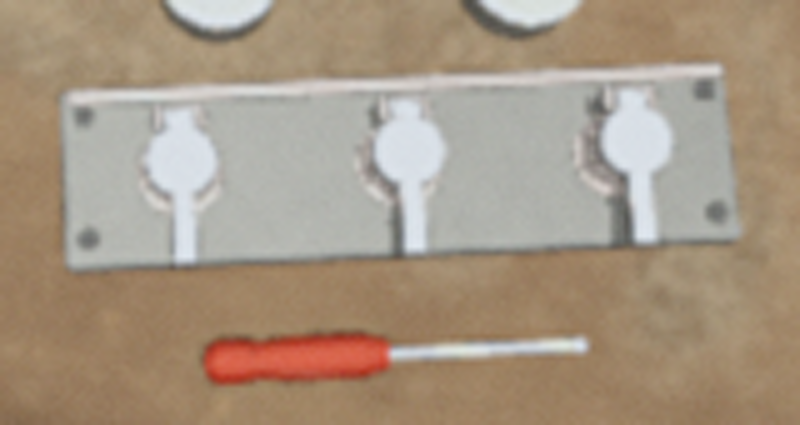

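View pics/side0z.png

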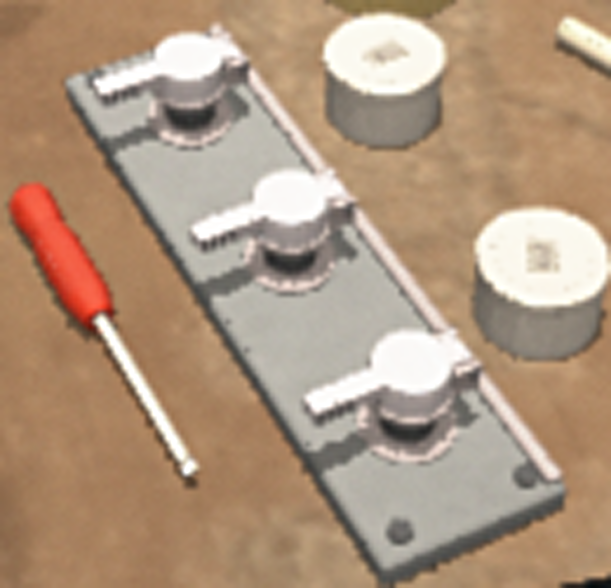

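```bash
cat > h.py <<'E'
import numpy as np, cv2
from cell import viewer
def cal(n):
    c=viewer.get_calibration(n);R=cv2.Rodrigues(np.array(c["rvec"]))[0]
    K=np.array([[c["fx"],0,c["cx"]],[0,c["fy"],c["cy"]],[0,0,1.]])
    return K,np.array([c["k1"],0,0,0,0]),R,np.array(c["tvec"]).reshape(3)
def ray(n,p):
    K,d,R,t=cal(n);u=cv2.undistortPoints(np.array([[p]],float),K,d)[0,0]
    return -R.T@t, R.T@np.array([u[0],u[1],1])
def onz(n,p,z):
    o,v=ray(n,p);return o+v*(z-o[2])/v[2]
def tri(p,q):
    o,v=ray("top",p);a,b=ray("side",q)
    A=np.stack([v,-b],1);s=np.linalg.lstsq(A,a-o,rcond=None)[0]
    x=o+v*s[0];y=a+b*s[1];return (x+y)/2,np.linalg.norm(x-y)
def proj(n,X):
    K,d,R,t=cal(n);return cv2.projectPoints(np.array(X,float).reshape(-1,1,3),R,t,K,d)[0][:,0]
E
python3 - <<'E'
from h import *
im=cv2.imread("pics/top0.png");hsv=cv2.cvtColor(im,cv2.COLOR_BGR2HSV)
s=8
g=cv2.resize(im[175:260,225:385],None,fx=s,fy=s,interpolation=cv2.INTER_CUBIC)
m=((g[...,0].astype(int)>222)&(g[...,0].astype(int)-g[...,2]>5)).astype(np.uint8)
o=cv2.morphologyEx(m,cv2.MORPH_OPEN,cv2.getStructuringElement(cv2.MORPH_ELLIPSE,(75,75)))
n,l,st,c=cv2.connectedComponentsWithStats(o)
n2,l2,st2,c2=cv2.connectedComponentsWithStats(m)
P=[]
for i in range(1,n):
    p=(c[i]+.5)/s-.5+np.array([225,175]);w=onz("top",p,65);P.append((p,w));print(p,st[i],w)
for i in range(1,n2):
    if st2[i][4]>300: print("raw",st2[i])
P.sort(key=lambda a:a[0][0])
d=P[0][1]-P[2][1];print("spacing",np.linalg.norm(d),"yaw",np.degrees(np.arctan2(-d[0],d[1])))
# side: predicted pixels
for p,w in P: print(proj("side",w), (proj("side",w)-[205,190])*4.7)
# strip corners top z=18 (zoom 5 picks)
for z in [(65,95),(722,68),(740,238),(68,268)]:
    print("corner",onz("top",((z[0]+.5)/5-.5+225,(z[1]+.5)/5-.5+175),18))
E
```

```text
[351.96243761 202.54030405] [ 971  174   98  100 7614] [540.49551339  13.20062504  65.        ]
[306.38433415 204.55000495] [ 605  191   99   98 7573] [519.04549621 131.38794603  65.        ]
[260.91550145 206.57684616] [ 243  206   98  100 7563] [497.64957962 248.97405064  65.        ]
raw [ 284    0  141   38 3444]
raw [ 780    0  128   36 1520]
raw [  971   148    99   233 11073]
raw [  605   164   101   234 11120]
raw [  240   179   101   235 11085]
spacing 239.634893661558 yaw 10.299680188117373
[[244.14498406 200.8990753 ]] [[183.98142508  51.22565391]]
[[265.86593731 230.56936669]] [[286.06990537 190.67602342]]
[[291.48353892 265.60316782]] [[406.47263292 355.33488874]]
corner [532.69994136 318.17996452  18.        ]
corner [596.92643871 -41.1055201   18.        ]
corner [503.57444975 -57.85657556  18.        ]
corner [438.16890987 302.70483393  18.        ]
```

```bash
cat >> h.py <<'E'
from cell import sensors
from scipy.spatial.transform import Rotation as Ro
def st():
    s=sensors.observe();q=s["tcp_rot"];R=Ro.from_quat([q[1],q[2],q[3],q[0]]).as_matrix()
    return s,np.array(s["tool_pos"]),R
C0=np.array([519.0,131.2,0]);yaw=np.radians(10.25)
SX=np.array([np.cos(yaw),np.sin(yaw),0]);SY=np.array([-np.sin(yaw),np.cos(yaw),0])
E
python3 - <<'E'
from h import *
s,p,R=st();print(R.round(3))
Rn=Ro.from_quat(np.array([0,0,0,1]))
for k in (1,-1):
    y=SY*k; x=np.array([0,0,-1.]);z=np.cross(x,y);T=np.stack([x,y,z],1)
    D=Ro.from_matrix(R.T@T).as_rotvec(degrees=True);print(k,D)
for d in(120,0,-120):
    w=C0+SY*d+[0,0,100];print(w.round(1),(R.T@(w-p)).round(1))
print(proj("side",[C0+SY*d+[0,0,65] for d in (120,0,-120)]))
E
```

```text
[[-0.001  0.37   0.929]
 [-0.002  0.929 -0.37 ]
 [-1.    -0.002 -0.   ]]
1 [-31.95477612  -0.04524081   0.10942216]
-1 [1.48045146e+02 1.45148643e-01 6.00119968e-02]
[497.6 249.3 100. ] [ 147.6 -208.4  370.3]
[519.  131.2 100. ] [ 147.8 -310.2  433.8]
[540.4  13.1 100. ] [ 148.  -412.   497.3]
[[244.11211257 200.82243586]
 [265.87130594 230.62753905]
 [291.43541917 265.6469395 ]]
```

apply_moves --pt "0 -40 70 -8 0" --pt "0 -80 140 -16 0" --pt "0 -115 205 -24 0" --pt "0 -150 265 -32 0" --pt "0 -180 320 -32 0" --force 20

```text
t: 0.72
tool_pos: [428.0, 335.7, 247.9]
tcp_rot: [0.704, -0.064, 0.704, 0.064]
ft_force: [0.4, 1.4, 0.2]
opening: -0.2
```

```bash
cat >> h.py <<'E'
def rep(*ws):
    s,p,R=st();print("t",s["t"],"p",p.round(2),"F",np.round(s["ft_force"],1),"op",round(s["opening"],1))
    T=np.stack([[0,0,-1.],SY,np.cross([0,0,-1.],SY)],1)
    print("twist",Ro.from_matrix(R.T@T).as_rotvec(degrees=True).round(2))
    for w in ws: print(np.round(w,1),(R.T@(np.array(w)-p)).round(1))
def bolt(d,x=0,z=100): return C0+SY*d+SX*x+[0,0,z]
E
python3 -c "
from h import *
rep(bolt(120),bolt(0),bolt(-120))"
```

```text
t 0.725 p [428.02 335.65 247.92] F [0.4 1.4 0.2] op -0.2
twist [ 0.11 -0.02  0.01]
[497.6 249.3 100. ] [147.9 -97.5  53. ]
[519.  131.2 100. ] [ 147.9 -217.5   52.8]
[540.4  13.1 100. ] [ 147.9 -337.5   52.6]
```

apply_moves --pt "20 -45 25 0 0" --pt "60 -90 50 0 0" --pt "115 -97 53 0 0" --pt "153 -97 53 0 0" --pt "153 -97 53 0 0"

```text
t: 1.35
tool_pos: [493.2, 249.8, 91.6]
tcp_rot: [0.701, -0.064, 0.707, 0.062]
ft_force: [-0.8, 0.2, 0.5]
opening: -0.0
```

```bash
python3 -c "
from h import *
rep(bolt(120,0,82),bolt(0))
cv2.imwrite('pics/s1.png',cv2.resize(viewer.read_camera('side')[130:310,190:340],None,fx=4,fy=3.3))
cv2.imwrite('pics/t1.png',cv2.resize(viewer.read_camera('top')[140:260,225:385],None,fx=5,fy=5))"
```

```text
t 1.35 p [493.22 249.82  91.56] F [-0.8  0.2  0.5] op -0.0
twist [ 0.01 -0.52  0.09]
[497.6 249.3  82. ] [ 9.5 -1.3  4.3]
[519.  131.2 100. ] [  -8.3 -121.3    4.2]
```

View pics/s1.png

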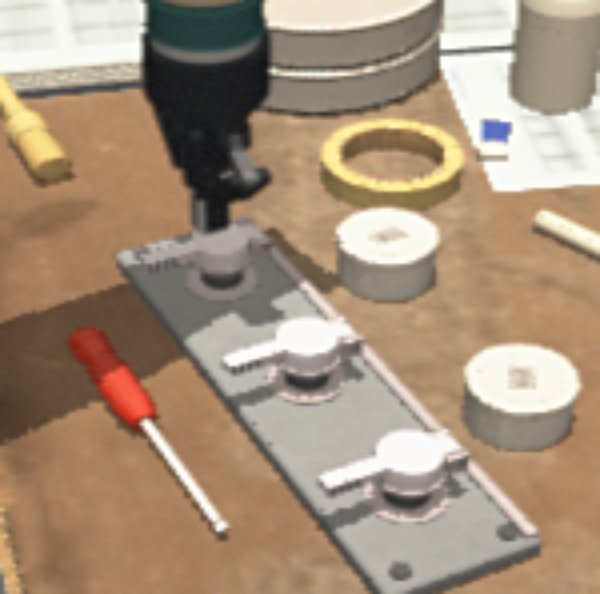

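View pics/t1.png

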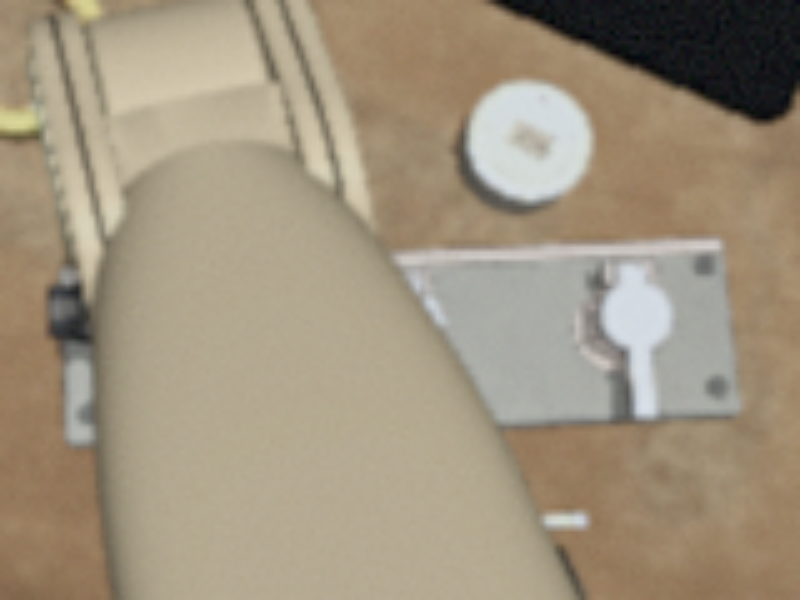

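The closed fingers stand above the left cap, at about (210,230) in the side crop, roughly 4 mm towards the robot from its centre. I'll go down in small steps.

apply_moves --pt "3 0 3 0 0" --pt "6 -1 3 0 0" --pt "8 -1 3 0 0" --pt "8 -1 3 0 0"

```text
t: 1.95
tool_pos: [499.9, 251.1, 87.4]
tcp_rot: [0.704, -0.064, 0.704, 0.063]
ft_force: [-0.6, 0.7, -0.4]
opening: -0.1
```

apply_moves --pt "1 0 0 0 0" --pt "2 0 0 0 0"

```text
t: 2.2
tool_pos: [499.9, 251.1, 85.3]
tcp_rot: [0.704, -0.063, 0.704, 0.063]
ft_force: [-0.4, -0.7, 0.4]
opening: 0.2
```

apply_moves --pt "1 -2 -2 0 0" --pt "2 -2 -2 0 0"

```text
t: 2.45
tool_pos: [498.0, 248.5, 83.1]
tcp_rot: [0.704, -0.063, 0.704, 0.063]
ft_force: [-1.5, -0.1, 0.2]
opening: -0.2
```

apply_moves --pt "1 0 0 0 0" --pt "1 0 0 0 0"

```text
t: 2.7
tool_pos: [498.3, 248.7, 82.2]
tcp_rot: [0.704, -0.063, 0.704, 0.063]
ft_force: [0.5, 0.3, -0.2]
opening: 0.0
```

apply_moves --pt "1 0 0 0 0" --pt "1 0 0 0 0"

```text
t: 2.95
tool_pos: [498.5, 248.8, 82.0]
tcp_rot: [0.704, -0.063, 0.704, 0.063]
ft_force: [-1.8, -0.3, 5.2]
opening: 0.1
```

apply_moves --pt "1 0 0 0 0" --pt "1 0 0 0 0"

```text
t: 3.2
tool_pos: [498.5, 248.8, 81.9]
tcp_rot: [0.704, -0.063, 0.704, 0.063]
ft_force: [-3.4, -2.5, 11.6]
opening: -0.2
```

Left cap: 11.6 N with no sinking, so that bolt is tight. Next is the middle one.

apply_moves --pt "-20 0 0 0 0" --pt "-20 -60 0 0 0" --pt "-20 -120 0 0 0" --pt "-10 -120 0 0 0" --pt "-5 -120 0 0 0"

```text
t: 3.82
tool_pos: [519.2, 130.6, 84.4]
tcp_rot: [0.704, -0.063, 0.705, 0.063]
ft_force: [0.2, 0.1, -0.8]
opening: -0.1
```

apply_moves --pt "0 0 0 0 0"

```text
t: 3.95
tool_pos: [518.8, 131.6, 84.4]
tcp_rot: [0.704, -0.064, 0.705, 0.064]
ft_force: [0.0, -0.3, -0.8]
opening: -0.2
```

```bash
python3 -c "
from h import *
rep(bolt(0,0,82))"
```

```text
t 3.95 p [518.8  131.63  84.43] F [ 0.  -0.3 -0.8] op -0.2
twist [ 0.14 -0.11 -0.02]
[519.  131.2  82. ] [ 2.4 -0.5  0.1]
```

apply_moves --pt "1.5 0 0 0 0" --pt "3 0 0 0 0" --pt "3 0 0 0 0"

```text
t: 4.32
tool_pos: [519.7, 131.1, 82.3]
tcp_rot: [0.704, -0.064, 0.704, 0.064]
ft_force: [0.1, 0.1, -0.3]
opening: 0.2
```

apply_moves --pt "1 0 0 0 0" --pt "1 0 0 0 0"

```text
t: 4.58
tool_pos: [519.9, 130.9, 81.5]
tcp_rot: [0.704, -0.063, 0.704, 0.064]
ft_force: [-0.3, 0.5, 0.0]
opening: 0.0
```

apply_moves --pt "1 0 0 0 0" --pt "1 0 0 0 0"

```text
t: 4.82
tool_pos: [519.9, 130.8, 80.4]
tcp_rot: [0.704, -0.063, 0.704, 0.064]
ft_force: [-0.1, 1.0, 1.3]
opening: -0.1
```

apply_moves --pt "1 0 0 0 0" --pt "2 0 0 0 0" --pt "3 0 0 0 0" --pt "3 0 0 0 0"

```text
t: 5.32
tool_pos: [519.9, 130.5, 77.2]
tcp_rot: [0.704, -0.064, 0.704, 0.063]
ft_force: [0.3, 1.1, 0.9]
opening: 0.1
```

apply_moves --pt "1 0 0 0 0" --pt "2 0 0 0 0" --pt "3 0 0 0 0" --pt "3 0 0 0 0"

```text
t: 5.82
tool_pos: [519.8, 130.5, 74.2]
tcp_rot: [0.704, -0.064, 0.704, 0.063]
ft_force: [0.6, 0.1, 0.4]
opening: 0.1
```

apply_moves --pt "1 0 0 0 0" --pt "1 0 0 0 0"

```text
t: 6.08
tool_pos: [519.9, 130.6, 74.0]
tcp_rot: [0.704, -0.064, 0.704, 0.063]
ft_force: [-1.5, -0.3, 5.8]
opening: 0.1
```

The middle bolt sank 8 mm to its stop under about 1 N and then met 5.8 N, so it is the loose one. I still have to tap the right cap.

apply_moves --pt "-28 0 0 0 0" --pt "-28 -60 0 0 0" --pt "-28 -119 0 0 0" --pt "-18 -119 0 0 0" --pt "-12 -119 0 0 0"

```text
t: 6.7
tool_pos: [539.9, 13.6, 84.2]
tcp_rot: [0.703, -0.063, 0.705, 0.063]
ft_force: [-0.6, -0.3, -0.4]
opening: -0.2
```

apply_moves --pt "1 0 0 0 0" --pt "2 0 0 0 0" --pt "2 0 0 0 0"

```text
t: 7.08
tool_pos: [541.0, 14.4, 83.4]
tcp_rot: [0.704, -0.064, 0.704, 0.064]
ft_force: [0.4, -0.0, -0.0]
opening: 0.1
```

```bash
python3 -c "
from h import *
rep(bolt(-120,0,82))"
```

```text
t 7.075 p [541.02  14.4   83.4 ] F [ 0.4 -0.  -0. ] op 0.1
twist [0.13 0.01 0.  ]
[540.4  13.1  82. ] [ 1.4 -1.1 -0.9]
```

apply_moves --pt "1 -1 -1 0 0" --pt "1.5 -1 -1 0 0" --pt "1.5 -1 -1 0 0"

```text
t: 7.45
tool_pos: [540.2, 12.5, 82.1]
tcp_rot: [0.704, -0.063, 0.704, 0.064]
ft_force: [-1.3, -0.1, 1.9]
opening: -0.3
```

apply_moves --pt "1 0 0 0 0" --pt "1 0 0 0 0"

```text
t: 7.7
tool_pos: [540.3, 12.5, 82.0]
tcp_rot: [0.704, -0.063, 0.704, 0.064]
ft_force: [-4.1, 1.1, 8.6]
opening: -0.2
```

apply_moves --pt "1 0 0 0 0" --pt "1 0 0 0 0"

```text
t: 7.95
tool_pos: [540.4, 12.5, 81.9]
tcp_rot: [0.704, -0.063, 0.704, 0.063]
ft_force: [-5.7, 1.9, 13.1]
opening: 0.2
```

The right cap met 13 N without sinking, so it is tight too. Now to the middle tab, with the jaw at about 40 mm.

apply_moves --pt "-30 0 0 0 0" --pt "-45 40 -15 0 20" --pt "-45 80 -35 0 40" --pt "-45 119 -45 0 40" --pt "-45 119 -45 0 40"

```text
t: 8.57
tool_pos: [473.1, 123.0, 124.6]
tcp_rot: [0.704, -0.065, 0.704, 0.065]
ft_force: [-0.5, -1.1, 0.3]
opening: 39.9
```

apply_moves --pt "0 0 0 0 40" --pt "0 0 0 0 40"

```text
t: 8.82
tool_pos: [475.5, 120.7, 124.8]
tcp_rot: [0.704, -0.063, 0.704, 0.063]
ft_force: [-0.2, -0.7, 0.2]
opening: 40.0
```

```bash
python3 -c "
from h import *
rep(bolt(0,-44,51))
cv2.imwrite('pics/s2.png',cv2.resize(viewer.read_camera('side')[130:310,190:340],None,fx=4,fy=3.3))"
```

```text
t 8.825 p [475.46 120.69 124.85] F [-0.2 -0.7  0.2] op 40.0
twist [-0.02  0.03  0.02]
[475.7 123.4  51. ] [73.8  2.6  0.7]
```

View pics/s2.png

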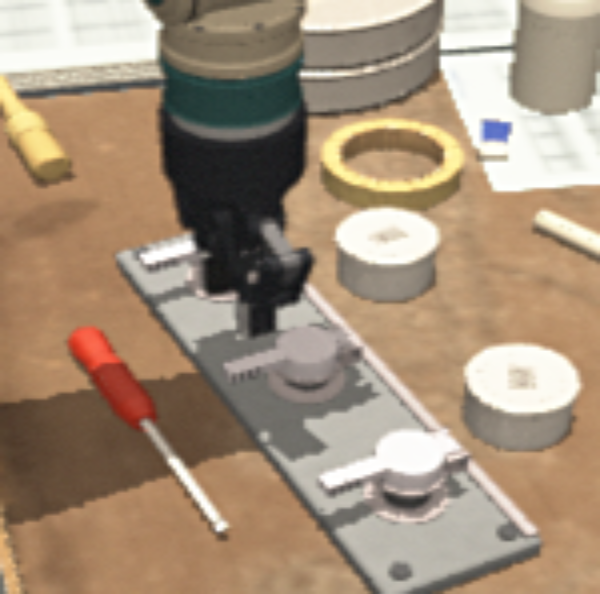

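The middle cap has sunk, with its tab at about (250,365) in the crop, and the open jaws are above it. I'll go down over the tab.

apply_moves --pt "20 2.5 0.5 0 40" --pt "40 2.5 0.5 0 40" --pt "60 2.5 0.5 0 40" --pt "74 2.5 0.5 0 40" --pt "74 2.5 0.5 0 40"

```text
t: 9.5
tool_pos: [473.9, 123.5, 49.7]
tcp_rot: [0.703, -0.063, 0.705, 0.063]
ft_force: [0.1, -0.7, 0.1]
opening: 39.9
```

apply_moves --pt "0 0 0 0 25" --pt "0 0 0 0 25"

```text
t: 9.75
tool_pos: [475.6, 124.1, 51.7]
tcp_rot: [0.705, -0.063, 0.704, 0.063]
ft_force: [-0.2, 0.0, 0.7]
opening: 24.7
```

```bash
python3 -c "
from h import *
rep(bolt(0,-44,51))
cv2.imwrite('pics/s3.png',cv2.resize(viewer.read_camera('side')[170:290,200:320],None,fx=5,fy=5))"
```

```text
t 9.75 p [475.64 124.08  51.66] F [-0.2  0.   0.7] op 24.7
twist [0.05 0.1  0.01]
[475.7 123.4  51. ] [ 0.7 -0.7 -0.1]
```

View pics/s3.png

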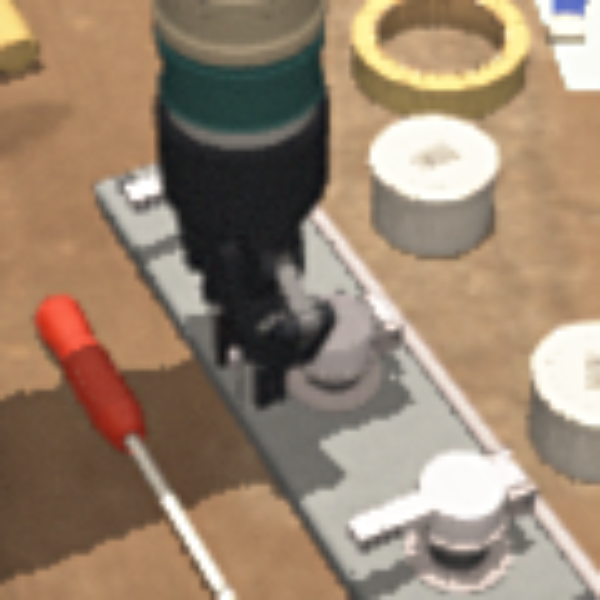

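The near finger, at about (268,390), and the far finger straddle the tab just in front of the cap. I'll close gently.

apply_moves --pt "0 0 0 0 8" --pt "0 0 0 0 8" --pt "0 0 0 0 8" --pt "0 0 0 0 8" --force 25

```text
t: 10.3
tool_pos: [475.6, 122.5, 51.6]
tcp_rot: [0.705, -0.065, 0.704, 0.062]
ft_force: [0.3, -4.3, 1.7]
opening: 11.0
```

```bash
python3 -c "
from h import *
rep(bolt(0,-44,51))
r=70
for a in range(0,66,5):
    t=np.radians(a+np.degrees(np.arctan2(3,70)));b=np.arctan2(3,70)
    print(a,(-70.1*(np.sin(t)-np.sin(b))).round(1),(70.1*(np.cos(b)-np.cos(t))).round(1))"
```

```text
t 10.3 p [475.59 122.49  51.56] F [ 0.3 -4.3  1.7] op 11.0
twist [-0.    0.06  0.25]
[475.7 123.4  51. ] [0.6 0.8 0.3]
0 -0.0 0.0
5 -6.1 0.5
10 -12.1 1.6
15 -18.0 3.2
20 -23.8 5.3
25 -29.3 7.8
30 -34.6 10.9
35 -39.6 14.4
40 -44.3 18.3
45 -48.6 22.6
50 -52.6 27.3
55 -56.1 32.3
60 -59.2 37.6
65 -61.7 43.2
```

apply_moves --pt "-3 -1.5 0.2 0 8" --pt "-6 -1.5 0.5 0 8" --pt "-9 -1.5 1 0 8" --pt "-12 -1.5 1.6 0 8" --pt "-12 -1.5 1.6 0 8"

```text
t: 10.92
tool_pos: [476.9, 122.6, 63.1]
tcp_rot: [0.704, -0.064, 0.704, 0.063]
ft_force: [3.9, -3.9, -3.3]
opening: 11.4
```

```bash
python3 -c "
from h import *
rep()
cv2.imwrite('pics/s4.png',cv2.resize(viewer.read_camera('side')[170:290,200:320],None,fx=5,fy=5))"
```

```text
t 10.925 p [476.89 122.61  63.07] F [ 3.9 -3.9 -3.3] op 11.4
twist [0.04 0.03 0.05]
```

View pics/s4.png

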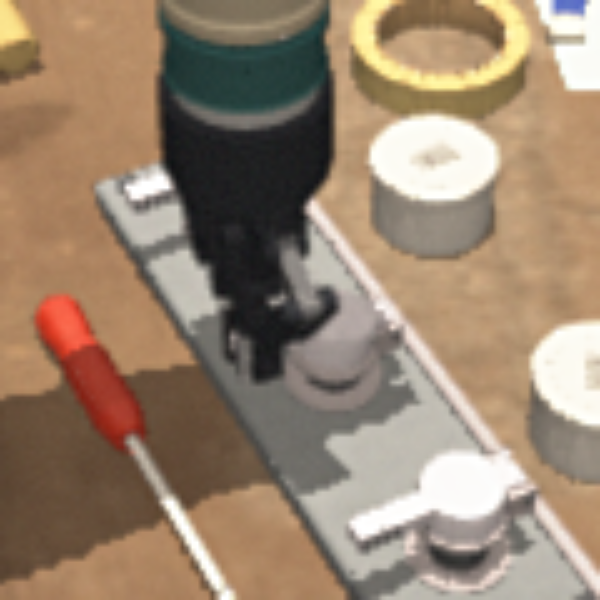

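The cap is tilting (its front edge has lifted near (310,350)) and the forces are small. I'll carry on along the arc.

apply_moves --pt "-6 -1 2 0 8" --pt "-12 -1 4.2 0 8" --pt "-17.5 -1 6.7 0 8" --pt "-22.5 -1 9.6 0 8" --pt "-22.5 -1 9.8 0 8"

```text
t: 11.6
tool_pos: [485.7, 123.8, 85.5]
tcp_rot: [0.704, -0.063, 0.705, 0.064]
ft_force: [-1.6, -0.4, -0.7]
opening: 11.4
```

apply_moves --pt "-5 0 3.5 0 8" --pt "-9.7 0 7.4 0 8" --pt "-14 0 11.7 0 8" --pt "-18 0 16.4 0 8" --pt "-18 0 16.4 0 8"

```text
t: 12.22
tool_pos: [502.9, 126.8, 103.9]
tcp_rot: [0.704, -0.063, 0.704, 0.064]
ft_force: [-4.1, 0.8, 0.0]
opening: 11.6
```

```bash
python3 -c "
from h import *
rep()
cv2.imwrite('pics/s5.png',cv2.resize(viewer.read_camera('side')[170:290,200:320],None,fx=5,fy=5))"
```

```text
t 12.225 p [502.93 126.77 103.89] F [-4.1  0.8  0. ] op 11.6
twist [ 0.06  0.02 -0.03]
```

View pics/s5.png

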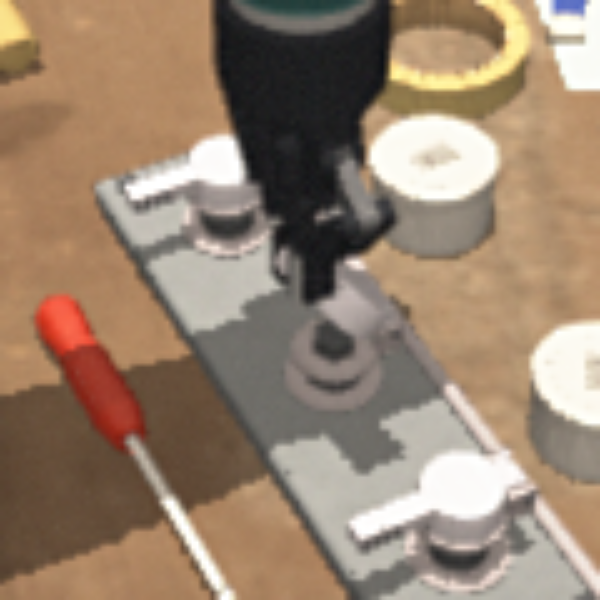

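The cap stands clearly open, with the tab still between the fingers near (315,285). The TCP displacement of 52 mm up and 28 mm away puts it at about 50°. I'll add a small margin.

apply_moves --pt "-2 0 2 0 8" --pt "-4 0 5 0 8" --pt "-5.7 0 7.5 0 8" --pt "-5.7 0 7.5 0 8"

```text
t: 12.78
tool_pos: [510.5, 128.1, 109.1]
tcp_rot: [0.705, -0.063, 0.704, 0.064]
ft_force: [-1.7, 1.9, -3.6]
opening: 11.3
```

apply_moves --pt "0 0 0 0 8" --pt "0 0 0 0 8" --pt "0 0 0 0 8" --pt "0 0 0 0 8"

```text
t: 13.28
tool_pos: [510.3, 128.0, 109.1]
tcp_rot: [0.705, -0.063, 0.704, 0.064]
ft_force: [-0.5, 2.5, -4.6]
opening: 11.4
```

```bash
python3 -c "
from h import *
rep()
s,p,R=st();d=p-[475.6,122.5,51.6];print(d@SX,d[2],d@SY)
a=viewer.read_camera('side');b=viewer.read_camera('top')
cv2.imwrite('pics/s6.png',cv2.resize(a[170:290,200:320],None,fx=5,fy=5));cv2.imwrite('pics/t6.png',b);cv2.imwrite('pics/s6f.png',a)"
```

```text
t 13.275 p [510.34 128.01 109.12] F [-0.5  2.5 -4.6] op 11.4
twist [ 0.05  0.05 -0.01]
35.166721083369026 57.524544301032854 -0.7630948894478274
```

View pics/s6.png

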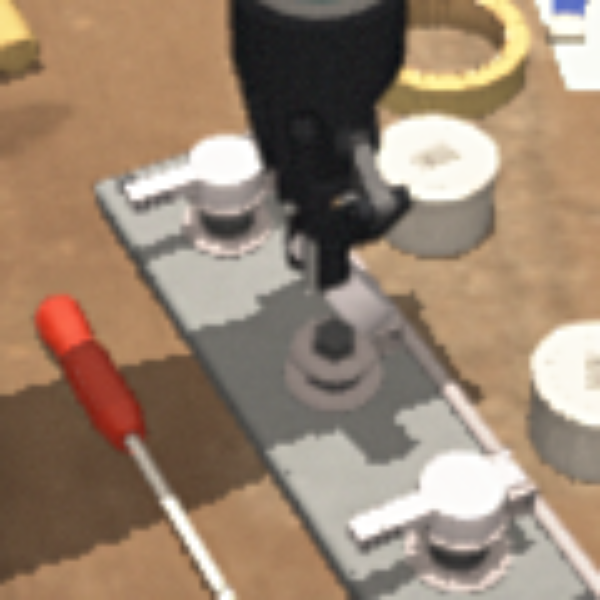

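View pics/t6.png

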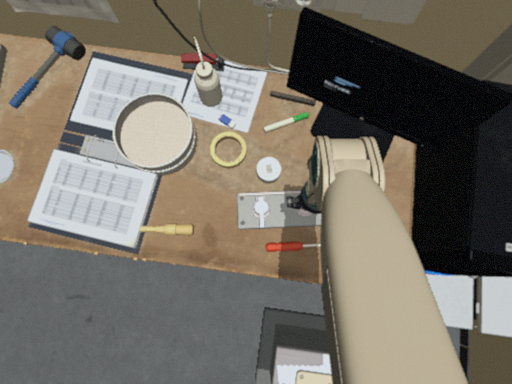

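In the side crop, the middle cap is held up at about 58°, with the fingers at (325,270). The other two caps are shut, and the tins, driver, tape and brush are where they were. I'm handing it in.

```bash
python3 -c "
from cell import bot
print(bot.close_job())"
```

```text
the job is handed in; nothing more can be done
None
```

The middle bolt is the loose one. Its cap is held open at about 58° with the tab gripped between the fingers, and the job is handed in. I tapped all three caps from left to right:

| Bolt | Force felt | Result |
|---|---|---|
| Left | 11.6 N | did not sink (tight) |
| Middle | about 1 N while sinking, 5.8 N at the stop | sank 8 mm (loose) |
| Right | 13 N | did not sink (tight) |

**Last checks (t = 13.3 s):** the opening angle comes from the tool's travel since the grip, 57.5 mm up and 35 mm away from the robot. The jaw reads 11.4 mm on the 12 mm tab, so the grip is held. The force on the tool is about 5 N, well under the 20 N that would pull the bolt back up.

**Surroundings:** in the side picture the other two caps are shut, and the tins, driver, tape and brush have not visibly moved. The arm hides the right half of the strip in the top view, so the right side was checked from the side view only. I did not measure the bystanders' positions again. No check failed or disagreed.

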